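# Slide the battery pack home into its charging dock and start it

### The job

Push the tall battery pack along the bench into the open mouth of the U-shaped charging dock until it sits squarely home against the dock's back stop; push low at its base, because it tips over when pushed high, and never grip or lift it. Then press the round button on the dock's control box all the way down and let it go. Leave everything else on the bench where it is.

Things in the scene. Friction and masses are not known exactly. Their poses are not given: they have to be found in the camera images.
- pack: Loose battery pack, 0.72-0.95 kg: black base tray 110 deep (x) x 140 wide (y) x 30 mm high; on its front part a grey upright case 76 x 126 mm up to 170 mm, with handle 191 mm. The tray sticks out 32 mm behind the case (-x, away from the dock): fingertips fit straight down behind it. Origin: centre of the underside; x towards the dock, z up. Slides at 4-7 N; tips if pushed above about 65 mm.
- pack_push (a point): Middle of the upright rear face of the pack's base tray, 55 mm behind the pack's origin and 15 mm above the bench; axes as the pack's.
- dock: Fixed U of aluminium rails, open towards the robot, no floor. Origin: on the bench where the pack's origin is when fully home; x points in. Back stop 30 mm high, face at x = +55 mm. Side rails 26 mm high, inner faces 150 mm apart from x = +56 to +2, then flared to a 190 mm mouth at x = -38. Grey control box 85 x 66 x 34 mm at the right of the mouth (x = -100, y = -185) carries the button.
- start_button_top (a point): Centre of the top of the round start button (28 mm across) on top of the control box; it is pressed straight down, about 6 mm.
- start_button (a joint): Travel of the start button, m: 0 up, 0.006 fully down; its spring takes about 5 N and brings it up again.
- filter_cartridge: Bystander: white upright filter cartridge, 63 mm thick, 229 mm high, left of the dock. Origin: centre of its underside.
- multimeter: Bystander: multimeter lying flat, 148 x 74 x 44 mm, left of the pack. Origin: centre of its underside.
- side_cutters: Bystander: side cutters lying flat, 162 x 58 x 14 mm, further left. Origin: centre of the underside.
- flux_tin: Bystander: small round white tin, 44 mm across, 21 mm high, between the dock and the arm of its control box. Origin: centre of its underside.
- screwdriver: Bystander: screwdriver lying flat, 167 x 26 x 27 mm, right of the control box. Origin: centre of its underside.
There are look-alikes about, which are no part of the job. Of the things that look like the pack, the larger one is meant.

How it is judged:
On the way, in this order (a step that is already met when the one before it is completed fails the run):
1. the pack is home against the back stop, square and upright (x of pack in the frame of dock above -0.006 m and horizontal distance between pack and dock below 0.012 m and angle between the x axis of pack and the x axis of dock, either way round below 0.08 rad and angle between pack's own z axis and vertical below 0.05 rad), for 0.2 s.
2. the start button is pressed all the way down (value of joint start_button above 0.0045 m), for 0.05 s.
At the end, for the whole second after the job is handed in: the pack stands upright and still on the bench between the dock's rails, within 6 mm of the back stop and within 0.08 rad of square; the start button has been pressed down and is up again (all of step 1 and height (world z) of pack below 0.005 m and linear speed of pack below 0.02 m/s and value of joint start_button below 0.002 m); the robot touches nothing.
It fails at once if the pack is tipped by more than 0.2 rad (angle between pack's own z axis and vertical above 0.2 rad).
It fails at once if the pack is lifted off the bench (height (world z) of pack above 0.015 m).
It fails at once if a bystander is moved by more than 20 mm (distance of any of filter_cartridge, multimeter, side_cutters, flux_tin, screwdriver from where it was at the start of the episode above 0.02 m).
It also fails if it takes over 45 s, if anything falls off the work surface, if the arm or the gripper's body presses on something with over 40 N, if the wrist force passes 120 N, or if a joint passes its speed limit or range.

### The arm

A 6-joint arm with a two-finger parallel gripper is mounted at the origin on a cart in front of the work surface, level with it; the furniture and walls round the work are solid. World frame = base frame: x ahead of the robot, y to its left, z up, the work surface at z = 0. Lengths are in m, angles in rad, forces in N, time in s.
With the tool pointing down it reaches from about 0.425 to 0.925 m from the base axis. Payload 12.5 kg.
Tool frame: the origin (TCP) lies between the finger pads; the fingertips stand 25 mm ahead of it and the grasp point (between the pads) lies 6 mm ahead of it; z points along the fingers, y is the line along which they close (so a half turn about z gives the same grasp; the last joint's range is limited). The gripper opens to 85 mm and grips with 20 to 120 N. Pads are 22 mm wide; open, the fingers measure 114 mm over their backs; the gripper's body (76 mm by 85 mm) begins 54 mm behind the grasp point. The pads swing forward as they close: fully open they stand 13 mm farther back than shut.
Start: joints at [-1.418, 0.491, 1.559, -0, 1.092, -0.106], TCP at [0.16, -0.604, 0.256] pointing down, gripper open.
Joint ranges: [-3.1, 3.1], [-0.84, 2.19], [0.05, 2.79], [-1.13, 4.28], [0.06, 2.93], [-2.69, 2.69]. Speed limits (rad/s): [2.22, 2.22, 2.79, 3.14, 3.14, 3.14].

### API

Orientations are given as a rotation vector (axis times angle).
In Python, from workcell import state, vision, order gives the robot as it stands.
- The arm moves only by the shell command python3 -m jog 'ROWS' [FORCE]. ROWS is JSON, one flat list of numbers, 5 for each row, row after row: the shift along the world's x, y, z in m, then the turn about the world's z in degrees, then the opening in per cent of the stroke, from 0 (shut) to 100 (fully open). In form: [tx, ty, tz, twist, gripper, tx, ty, tz, twist, gripper, ...]. A call has 1 to 5 rows; each row shifts and turns the commanded pose from where the row before left it; what a row does not reach is not made up. A row lasts 1/8 s, in which the tool goes at most 62.5 mm and 10.7 degrees, less where a joint would pass 70% of its speed; a pose out of reach is approached as far as the arm can. A call is refused whole if a number of a shift passes 0.0625 or a number of a turn 10.7, either way. A call with a gripper value outside its range is refused whole. The fingers move at their own pace and stop on an object; FORCE is the grip in N (left out, the last holds). Time passes only in rows, so rows that do not move let the fingers close. It gives the time, the measured TCP pose, the force, the opening and the grip force at its end, in the units of the state.
- state(): the state, without advancing time (a new reading comes with each control period).
- vision.capture(name): name is "scene" or "top"; returns the picture (480x640x3 uint8, red, green, blue); there is no depth.
- vision.get_calibration(name): a dict with "fx", "fy", "cx", "cy" (pixels), "eye" and "orientation" of the camera in the world. Camera axes: x right, y down, z forward; pixel columns grow to the right and rows downward; lengths in m; the calibration is good to about 2 mm. A picture is of the moment at which its call begins. get_calibration takes no time and is no camera call.
- order.sign_off(): hands the job in; it is judged then, once.
The state is a dict: "time": time; "joint_positions": joint angles; "qvel": joint speeds; "joint_torque": joint torques, N m; "tcp_pos": TCP position; "tool_rot": TCP orientation; "contact_force": force on the tool from outside, world axes, zero at the start; "wrist_torque": the same for the moment, N m; "grip_width": opening from 0.0 (shut) to 1.0 (fully open); "grip_force": force on a finger pad.
Only numpy, scipy, OpenCV 4.12 (cv2) and the standard library are available. Lean on these libraries where they do the work, as an engineer would, in place of code of your own. Each camera call takes 0.05 s, during which the arm holds its last target. There are 200 camera calls.

## Working session

There is one attempt and no reset: what is moved stays moved. The work goes in short steps, Python scripts to look and compute and a shell command to move; the robot and the scene stay as the last step left them, time stands still between calls to the robot, and variables do not carry over. Pictures are saved under pics/ and viewed, at most 10 in all, crops included, and the job is handed in when it is done.

```bash
ls; mkdir -p pics
python3 - <<'E'
from workcell import state, vision
import cv2
s=state();print(s['time'],s['tcp_pos'],s['tool_rot'])
for n in('scene','top'):
    cv2.imwrite(f'pics/{n}0.png',vision.capture(n)[:,:,::-1]);print(n,vision.get_calibration(n))
E
```

```text
pics
0.0 [ 0.1599264  -0.60396982  0.25571823] [-3.11418460e+00 -4.05241157e-01  5.71734875e-05]
scene {'fx': 617.8929422440867, 'fy': 617.8929422440867, 'cx': 314.31815982466526, 'cy': 236.04450507682972, 'eye': array([0.0724537 , 1.05634542, 0.81845141]), 'orientation': array([-0.60391703,  2.55250507, -1.25872628])}
top {'fx': 459.0492343679443, 'fy': 459.0492343679443, 'cx': 316.8796889649628, 'cy': 231.7345304003402, 'eye': array([0.34051609, 0.16050065, 0.98770143]), 'orientation': array([-2.28036805,  1.92292765, -0.19836959])}
```

View pics/scene0.png

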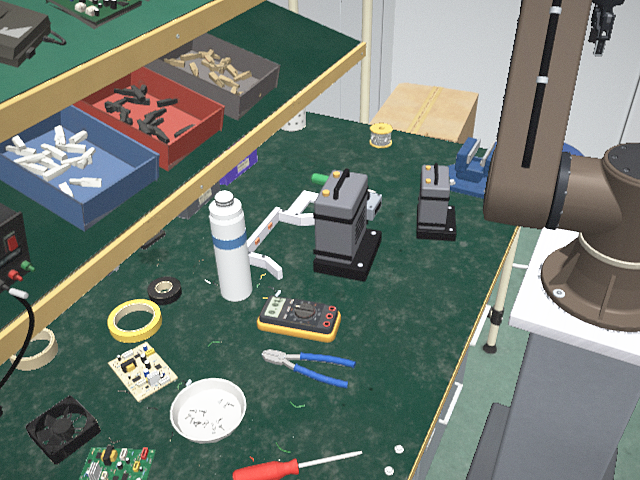

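View pics/top0.png

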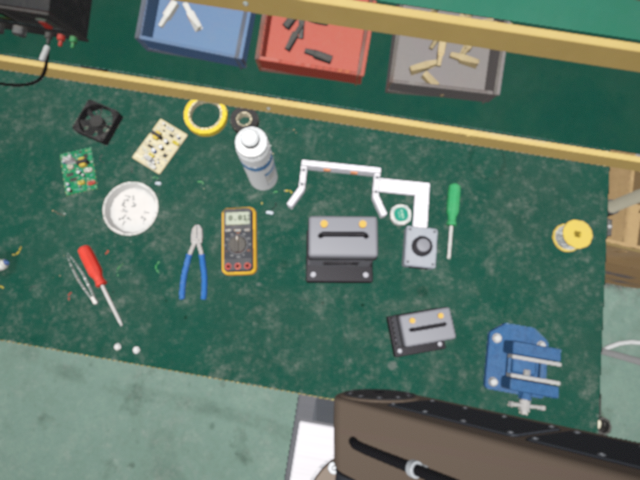

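Scene view: the large pack is at (342,228), with the U-dock behind it. Top view: the large pack is at (342,248) and the smaller look-alike pack at (422,332). The dock's back stop runs (303..380,168), and the control box button is at (422,246). The other round things are the flux tin (400,214), the spool (572,236) and the dish (130,208). I choose the larger pack at (342,248) and the black button at (422,246), and check both in a close crop.

```bash
python3 - <<'E'
import cv2
i=cv2.imread('pics/top0.png')[150:300,280:480]
cv2.imwrite('pics/crop0.png',cv2.resize(i,None,fx=4,fy=4,interpolation=cv2.INTER_CUBIC))
E
cat > h.py <<'E'
import numpy as np
from workcell import vision
from scipy.spatial.transform import Rotation as R
def ray(n,u,v,z):
    c=vision.get_calibration(n)
    d=R.from_rotvec(c['orientation']).apply([(u-c['cx'])/c['fx'],(v-c['cy'])/c['fy'],1])
    e=np.array(c['eye']);return e+d*(z-e[2])/d[2]
def proj(n,p):
    c=vision.get_calibration(n)
    q=R.from_rotvec(c['orientation']).inv().apply(np.array(p)-c['eye'])
    return c['fx']*q[0]/q[2]+c['cx'],c['fy']*q[1]/q[2]+c['cy']
E
```

```text
(no output)
```

View pics/crop0.png

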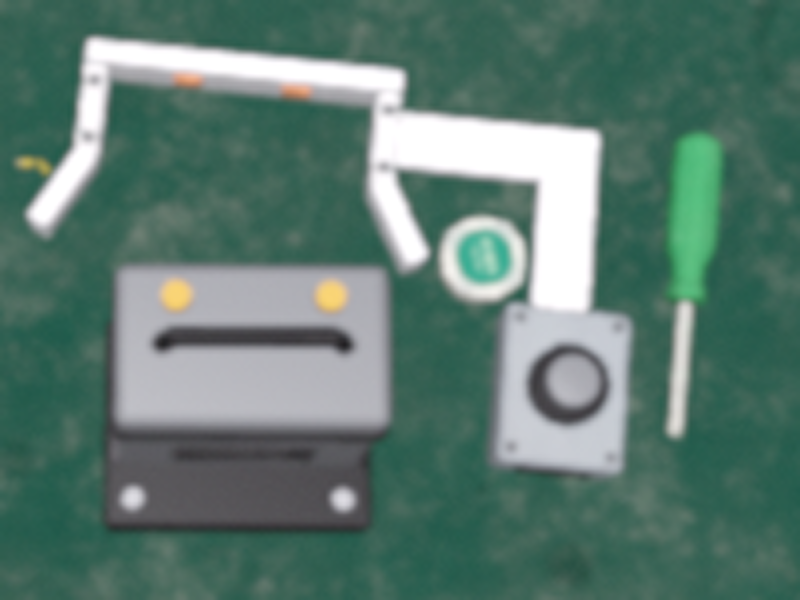

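The crop shows the large pack with its tray rear edge at crop (107..368,520), and the dock back stop edge (107,66)-(380,92). The flare tips are at (42,235) and (410,268), and the button cap at (574,380) sits on the grey box.

Run:
```python
from h import *
np.set_printoptions(precision=4,suppress=True)
f=lambda c,z:ray('top',280+(c[0]-1.5)/4,150+(c[1]-1.5)/4,z)
P={k:f(c,z) for k,c,z in [('stopL',(107,66),.03),('stopR',(380,92),.03),('sL1',(107,80),.026),('sL2',(102,150),.026),('sR1',(373,108),.026),('sR2',(370,180),.026),('tipL',(50,238),.026),('tipR',(402,272),.026),
('trL',(107,518),.03),('trR',(369,523),.03),('caseFL',(116,267),.17),('caseFR',(389,267),.17),('caseRR',(391,433),.17),('caseRL',(115,430),.17),('boltL',(133,498),.03),('boltR',(343,500),.03),('b45',(574,380),.045),('b60',(574,380),.06),('bx1',(500,304),.034),('bx2',(632,320),.034),('bx3',(622,472),.034),('bx4',(492,464),.034),('tin',(482,258),.021)]}
for k,p in P.items(): print(k,p[:2])
n=lambda a,b:np.linalg.norm(P[a]-P[b])
an=lambda l,r:np.arctan2(-(P[r]-P[l])[0]*-1,-(P[r]-P[l])[1])
for l,r in[('stopL','stopR'),('sL1','sR1'),('tipL','tipR'),('trL','trR'),('caseFL','caseFR'),('caseRL','caseRR'),('boltL','boltR'),('bx1','bx2'),('bx4','bx3'),('bx1','bx4')]: print(l,r,n(l,r),'yaw',an(l,r))
```

```text
stopL [0.6751 0.238 ]
stopR [0.6857 0.0882]
sL1 [0.6685 0.2369]
sL2 [0.6286 0.2327]
sR1 [0.6774 0.0904]
sR2 [0.6365 0.0861]
tipL [0.5751 0.2517]
tipR [0.5886 0.0617]
trL [0.431  0.1951]
trR [0.4515 0.06  ]
caseFL [0.5316 0.2059]
caseFR [0.5528 0.0827]
caseRR [0.477  0.0708]
caseRL [0.4574 0.1933]
boltL [0.4436 0.1835]
boltR [0.4611 0.0752]
b45 [ 0.5416 -0.033 ]
b60 [ 0.5384 -0.0299]
bx1 [0.578  0.0086]
bx2 [ 0.5813 -0.0617]
bx3 [ 0.4997 -0.066 ]
bx4 [0.4924 0.0015]
tin [0.6049 0.0195]
stopL stopR 0.15012132767897954 yaw 0.07070777071988055
sL1 sR1 0.1467764418491497 yaw 0.06043827888771303
tipL tipR 0.1905475642460667 yaw 0.07097614508226999
trL trR 0.13660146878541113 yaw 0.15058792334304102
caseFL caseFR 0.12499456076085984 yaw 0.17010971160762248
caseRL caseRR 0.1240689240895891 yaw 0.15884561617737972
boltL boltR 0.1097426990516261 yaw 0.16015587684818855
bx1 bx2 0.070350308547157 yaw 0.04609502356218374
bx4 bx3 0.06790266611257419 yaw 0.10784885999834144
bx1 bx4 0.08590730476389694 yaw -1.4884466379411292
```

Sizes check out: stop 150 mm, mouth 190 mm, and button within 3 mm of its described place in the dock frame. Dock origin is about (0.6255,0.159) with yaw 0.07. Pack origin is about (0.4925,0.136) with yaw 0.16. I'll go round to behind the pack, staying high.

```bash
python3 -m jog '[0.044,0.044,0,0,100,0.044,0.044,0,0,100,0.044,0.044,0,0,100,0.044,0.044,0,0,100,0.044,0.044,0,0,100]'; python3 -m jog '[0.01,0.06,0,0,100,0.01,0.06,0,0,100,0.01,0.06,0,0,100,0.01,0.06,0,0,100,0.01,0.06,0,0,100]'; python3 -m jog '[-0.003,0.042,0,-1.1,100,-0.003,0.042,0,-1.1,100,-0.003,0.042,0,-1.1,100,-0.003,0.042,0,-1.1,100,-0.003,0.042,0,-1.1,100]'; python3 -m jog '[0,0,0,0,100,0,0,0,0,100,0,0,0,0,100]'
```

```text
time: 0.72
tcp_pos: [0.3811, -0.3826, 0.2562]
tool_rot: [-3.115, -0.405, 0.0]
contact_force: [-0.2, -1.1, 0.3]
grip_width: 1.001
grip_force: 0.0
time: 1.35
tcp_pos: [0.4299, -0.0823, 0.2563]
tool_rot: [3.115, 0.405, 0.0]
contact_force: [2.0, 0.0, -0.0]
grip_width: 1.002
grip_force: 0.0
time: 1.98
tcp_pos: [0.4146, 0.1271, 0.2563]
tool_rot: [3.131, 0.254, -0.0]
contact_force: [-0.3, -0.1, -0.3]
grip_width: 1.004
grip_force: 0.0
time: 2.35
tcp_pos: [0.4151, 0.125, 0.2563]
tool_rot: [3.131, 0.254, -0.0]
contact_force: [-0.3, -0.2, -0.3]
grip_width: 1.002
grip_force: 0.0
```

```bash
python3 -m jog '[0,0,-0.05,0,100,0,0,-0.05,0,100,0,0,-0.05,0,100,0,0,-0.035,0,100,0,0,-0.02,0,100]'; python3 -m jog '[0,0,-0.01,0,100,0,0,-0.008,0,100,0,0,0,0,100]'
python3 - <<'E'
from workcell import vision
import cv2
a=vision.capture('scene')[140:300,270:430,::-1];b=vision.capture('top')[180:340,280:440,::-1]
r=lambda i:cv2.resize(i,(400,400),interpolation=cv2.INTER_CUBIC)
cv2.imwrite('pics/a1.png',cv2.hconcat([r(a),r(b)]))
E
```

```text
time: 2.98
tcp_pos: [0.4148, 0.1248, 0.0497]
tool_rot: [3.131, 0.253, -0.003]
contact_force: [0.3, 1.0, 0.9]
grip_width: 1.004
grip_force: 0.0
time: 3.35
tcp_pos: [0.4151, 0.1256, 0.0334]
tool_rot: [3.131, 0.255, 0.0]
contact_force: [-0.1, 0.5, 0.5]
grip_width: 1.001
grip_force: 0.0
```

View pics/a1.png

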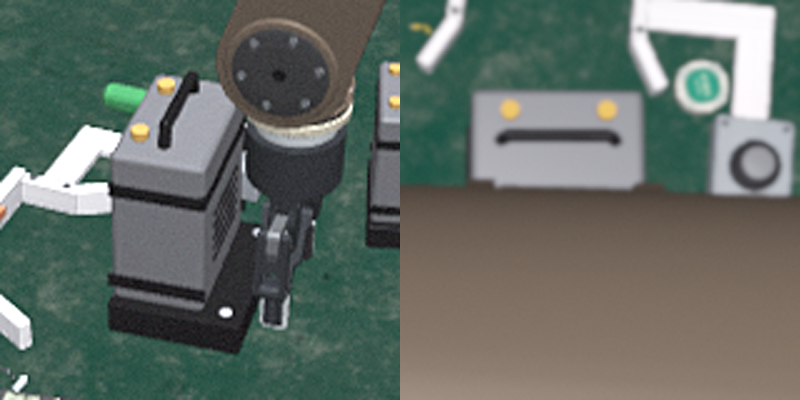

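Left (scene): the fingers stand upright behind the tray, tips at crop (272,322), about 10 mm from its rear face. The wrist is clear of the case. Now lower and push gently.

```bash
python3 -m jog '[0,0,-0.006,0,100,0,0,-0.006,0,100,0.005,0.0008,0,0,100,0.005,0.0008,0,0,100]';python3 -m jog '[0.005,0.0008,0,0,100,0.005,0.0008,0,0,100,0.005,0.0008,0,0,100,0.005,0.0008,0,0,100]';python3 -m jog '[0.005,0.0008,0,0,100,0.005,0.0008,0,0,100,0,0,0,0,100]'
python3 - <<'E'
from workcell import vision
import cv2
a=vision.capture('scene')[140:300,270:430,::-1];b=vision.capture('top')[150:310,280:440,::-1]
r=lambda i:cv2.resize(i,(400,400),interpolation=cv2.INTER_CUBIC)
cv2.imwrite('pics/a2.png',cv2.hconcat([r(a),r(b)]))
E
```

```text
time: 3.95
tcp_pos: [0.4254, 0.1275, 0.0213]
tool_rot: [3.131, 0.256, -0.0]
contact_force: [0.9, -0.2, -0.9]
grip_width: 1.0
grip_force: 0.0
time: 4.45
tcp_pos: [0.4436, 0.1305, 0.0214]
tool_rot: [3.131, 0.256, -0.006]
contact_force: [-7.6, -1.5, 4.3]
grip_width: 1.0
grip_force: 4.0
time: 4.82
tcp_pos: [0.4545, 0.1322, 0.0214]
tool_rot: [3.131, 0.256, -0.003]
contact_force: [-4.6, 0.4, 2.5]
grip_width: 0.999
grip_force: 2.1
```

View pics/a2.png

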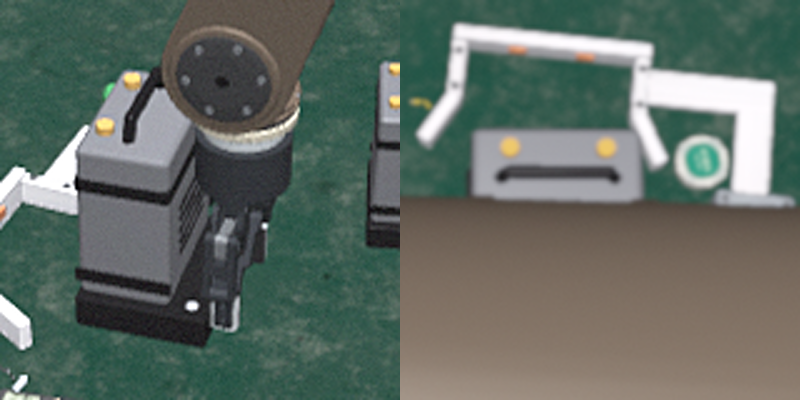

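Scene view: the pack has moved and stands upright, with the fingers on the tray and a gap between gripper body and case. Top view: the case's front edge is at crop (475,130)-(640,128), just entering the mouth. I'll work out the remaining error from that edge.

```bash
cat > m.py <<'E'
from h import *
import cv2,sys
from workcell import state
b=vision.capture('top')
# yellow terminal dots on case top
hsv=cv2.cvtColor(b,cv2.COLOR_RGB2HSV)
m=cv2.inRange(hsv,(15,90,120),(32,255,255));m[:170]*=(np.ones(640)>0).astype('uint8');
n,_,st,c=cv2.connectedComponentsWithStats(m)
D=[tuple(c[i]) for i in range(1,n) if 15<st[i,4]<150 and 295<c[i][0]<390 and 160<c[i][1]<300]
D.sort();print('dots',np.round(D,1))
w=[ray('top',u,v,.172)[:2] for u,v in D]
d0=np.array([.6255,.1593]);a=.07;M=np.array([[np.cos(a),np.sin(a)],[-np.sin(a),np.cos(a)]])
L,R_=[M@(p-d0) for p in w[:2]]
print('dots in dock frame',np.round([L,R_],4),'gap',np.linalg.norm(L-R_),'yaw rel',np.arctan2((R_-L)[0],-(R_-L)[1]))
print('tcp in dock',M@(state()['tcp_pos'][:2]-d0))
E
python3 - <<'E'
import cv2
from h import *
i=cv2.imread('pics/top0.png');m=cv2.inRange(cv2.cvtColor(i,cv2.COLOR_BGR2HSV),(15,90,120),(32,255,255))
n,_,st,c=cv2.connectedComponentsWithStats(m)
for k in range(1,n):
  if 15<st[k,4]<150 and 300<c[k][0]<390 and 160<c[k][1]<300: print(c[k],st[k,4],ray('top',*c[k],.172))
E
python3 m.py
```

```text
[323.56756757 223.43243243] 37 [0.5227248 0.1766627 0.172    ]
[362.12820513 223.87179487] 39 [0.53379919 0.10732788 0.172     ]
dots [[323.8 208.5]
 [362.1 208.8]]
dots in dock frame [[-0.0734  0.0268]
 [-0.0669 -0.0431]] gap 0.07016514096799203 yaw rel 0.09208399762252323
tcp in dock [-0.17250804 -0.0150789 ]
```

```bash
python3 -m jog '[0.005,0.001,0,0,100,0.005,0.001,0,0,100,0.005,0.001,0,0,100,0.005,0.001,0,0,100,0.005,0.001,0,0,100]';python3 -m jog '[0.005,0.001,0,0,100,0.005,0.001,0,0,100,0.005,0.001,0,0,100,0.005,0.001,0,0,100,0,0,0,0,100]';python3 m.py
```

```text
time: 5.6
tcp_pos: [0.479, 0.1371, 0.0213]
tool_rot: [3.131, 0.255, -0.004]
contact_force: [-7.7, -1.0, 5.3]
grip_width: 0.997
grip_force: 4.0
time: 6.22
tcp_pos: [0.5, 0.1412, 0.0213]
tool_rot: [3.131, 0.255, -0.0]
contact_force: [-3.9, 0.1, 1.2]
grip_width: 1.001
grip_force: 1.7
dots [[322.9 184.1]
 [360.9 184.5]]
dots in dock frame [[-0.0272  0.033 ]
 [-0.0208 -0.0372]] gap 0.07044420162711792 yaw rel 0.09115258350486465
tcp in dock [-0.12650204 -0.00927566]
```

```bash
python3 -m jog '[0.005,0.0014,0,-0.6,100,0.005,0.0014,0,-0.6,100,0.005,0.0014,0,-0.6,100,0.005,0.0014,0,-0.6,100,0,0,0,0,100]';python3 m.py; python3 -m jog '[0.005,0.0014,0,-0.7,100,0.005,0.0014,0,-0.7,100,0.005,0.0014,0,-0.7,100,0.005,0.0014,0,-0.7,100,0,0,0,0,100]';python3 m.py
```

```text
time: 6.9
tcp_pos: [0.5201, 0.1469, 0.0213]
tool_rot: [3.136, 0.189, 0.0]
contact_force: [-3.7, 0.2, 1.0]
grip_width: 0.998
grip_force: 1.5
dots [[324.1 172.8]
 [361.8 174.6]]
dots in dock frame [[-0.005   0.0329]
 [-0.0016 -0.0373]] gap 0.07022176479969389 yaw rel 0.04899972368464134
tcp in dock [-0.10606833 -0.00502946]
time: 7.58
tcp_pos: [0.5401, 0.1525, 0.0213]
tool_rot: [-3.14, -0.113, -0.001]
contact_force: [-2.2, 0.4, 0.2]
grip_width: 0.999
grip_force: 1.3
dots [[325.6 161.7]
 [362.9 165.1]]
dots in dock frame [[ 0.0169  0.0321]
 [ 0.0172 -0.0379]] gap 0.06997499733569887 yaw rel 0.004895013690142807
tcp in dock [-0.08570768 -0.00086397]
```

```bash
python3 -m jog '[0.005,0.0005,0,0,100,0.005,0.0005,0,0,100,0.004,0.0003,0,0,100,0,0,0,0,100]';for i in 1; do python3 -m jog '[0.002,0.0001,0,0,100,0.002,0.0001,0,0,100]'; done; python3 m.py
```

```text
time: 8.12
tcp_pos: [0.554, 0.1536, 0.0213]
tool_rot: [3.139, 0.114, -0.0]
contact_force: [-3.0, -0.5, 0.4]
grip_width: 1.004
grip_force: 1.5
time: 8.38
tcp_pos: [0.5573, 0.1538, 0.0213]
tool_rot: [3.139, 0.114, -0.002]
contact_force: [-7.2, -0.7, 3.2]
grip_width: 0.998
grip_force: 3.4
dots []Traceback (most recent call last):
  File "m.py", line 13, in <module>
    L,R_=[M@(p-d0) for p in w[:2]]
    ^^^^
ValueError: not enough values to unpack (expected 2, got 0)
```

```bash
python3 -m jog '[0.002,0.0001,0,0,100,0,0,0,0,100]';python3 m.py
```

```text
time: 8.68
tcp_pos: [0.5596, 0.154, 0.0213]
tool_rot: [3.139, 0.114, -0.001]
contact_force: [-4.6, -0.1, 1.3]
grip_width: 1.002
grip_force: 2.5
dots []Traceback (most recent call last):
  File "m.py", line 13, in <module>
    L,R_=[M@(p-d0) for p in w[:2]]
    ^^^^
ValueError: not enough values to unpack (expected 2, got 0)
```

Dots are now above my row limit; carry on by force, in 1.5 mm steps.

```bash
sed -i 's/160<c/130<c/' m.py; python3 m.py; for r in 1; do python3 -m jog '[0.0015,0.0001,0,0,100,0,0,0,0,100]'; done
```

```text
dots [[326.4 151.9]
 [363.7 155.1]]
dots in dock frame [[ 0.0364  0.0325]
 [ 0.0371 -0.0379]] gap 0.0703943609912895 yaw rel 0.00969644445841785
tcp in dock [-0.06612761 -0.00071659]
time: 9.02
tcp_pos: [0.561, 0.1541, 0.0213]
tool_rot: [3.139, 0.113, -0.001]
contact_force: [-4.9, -0.7, 2.5]
grip_width: 0.997
grip_force: 2.7
```

```bash
python3 -m jog '[0.0015,0.0001,0,0,100,0,0,0,0,100]'; python3 m.py
```

```text
time: 9.28
tcp_pos: [0.5618, 0.1541, 0.0213]
tool_rot: [3.139, 0.113, -0.004]
contact_force: [-9.3, 0.1, 5.0]
grip_width: 0.999
grip_force: 4.5
dots [[326.5 150.8]
 [363.8 154.1]]
dots in dock frame [[ 0.0386  0.0325]
 [ 0.0391 -0.0379]] gap 0.07035387764292934 yaw rel 0.007919884681077068
tcp in dock [-0.06385959 -0.0007216 ]
```

```bash
python3 -m jog '[0.002,0.0001,0,0,100,0,0,0,0,100]'
```

```text
time: 9.57
tcp_pos: [0.5619, 0.1541, 0.0213]
tool_rot: [3.139, 0.113, -0.011]
contact_force: [-18.7, -0.9, 12.0]
grip_width: 1.0
grip_force: 9.4
```

```bash
python3 -m jog '[0.002,0.0001,0,0,100,0,0,0,0,100,0,0,0,0,100]'; python3 m.py;  python3 - <<'E'
from workcell import vision
import cv2
a=vision.capture('scene')[140:300,230:390,::-1];b=vision.capture('top')[110:270,280:440,::-1]
r=lambda i:cv2.resize(i,(400,400),interpolation=cv2.INTER_CUBIC)
cv2.imwrite('pics/a3.png',cv2.hconcat([r(a),r(b)]))
E
```

```text
time: 9.95
tcp_pos: [0.562, 0.1542, 0.0213]
tool_rot: [3.138, 0.113, -0.018]
contact_force: [-29.1, -1.3, 18.6]
grip_width: 0.995
grip_force: 14.2
dots [[326.5 150.8]
 [363.8 154.1]]
dots in dock frame [[ 0.0386  0.0325]
 [ 0.0391 -0.0379]] gap 0.07035387764292934 yaw rel 0.007919884681077068
tcp in dock [-0.06373877 -0.00069292]
```

View pics/a3.png

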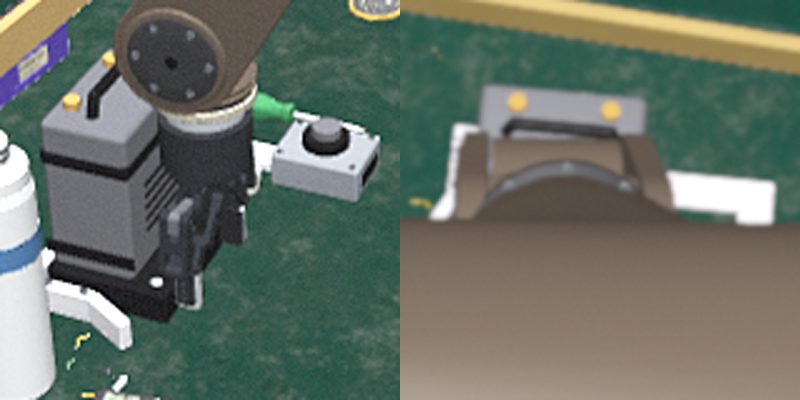

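Home: TCP stalled while the force rose to 29 N. The scene view shows the pack upright between the rails, and the top view has the dots square (yaw error 0.008). The button cap top is visible in the scene at crop (327,127), so I triangulate it and back off.

```bash
python3 -m jog '[-0.015,-0.001,0,0,100,-0.02,-0.0015,0,0,100,-0.02,-0.0015,0,0,100,0,0,0.05,0,100,0,0,0.06,0,100]'; python3 -m jog '[0,0,0.06,0,0,0,0,0.06,0,0,0,0,0,0,0]';python3 m.py
python3 - <<'E'
from h import *
for z in (.04,.045,.05,.055,.06): print(z,ray('top',423.1,244.6,z)[:2],ray('scene',360.4,190.4,z)[:2])
E
```

```text
time: 10.72
tcp_pos: [0.5122, 0.1503, 0.1321]
tool_rot: [3.139, 0.113, -0.001]
contact_force: [0.7, -0.5, -0.3]
grip_width: 0.998
grip_force: 0.0
time: 11.1
tcp_pos: [0.5138, 0.1507, 0.2559]
tool_rot: [-3.138, -0.113, -0.016]
contact_force: [-0.5, -0.3, -0.9]
grip_width: 0.376
grip_force: 0.0
dots []
0.04 [ 0.54268868 -0.03395684] [ 0.54521336 -0.0480169 ]
0.045 [ 0.54162203 -0.0329309 ] [ 0.54217682 -0.04092357]
0.05 [ 0.54055538 -0.03190496] [ 0.53914028 -0.03383024]
0.055 [ 0.53948874 -0.03087901] [ 0.53610374 -0.02673691]
0.06 [ 0.53842209 -0.02985307] [ 0.5330672  -0.01964359]Traceback (most recent call last):
  File "m.py", line 13, in <module>
    L,R_=[M@(p-d0) for p in w[:2]]
    ^^^^
ValueError: not enough values to unpack (expected 2, got 0)
```

Button top at (0.540,-0.033,0.051): the views agree to 2 mm, and it sits 17 mm above the box, which is plausible.

```bash
python3 -m jog '[0.007,-0.046,0,0,0,0.007,-0.046,0,0,0,0.006,-0.046,0,0,0,0.006,-0.046,0,0,0,0,0,0,0,0]'; python3 -m jog '[0,0,-0.06,0,0,0,0,-0.06,0,0,0,0,-0.04,0,0,0,0,0,0,0]'
python3 - <<'E'
from workcell import vision
import cv2
a=vision.capture('scene')[100:260,240:400,::-1];b=vision.capture('top')[110:270,280:440,::-1]
r=lambda i:cv2.resize(i,(400,400),interpolation=cv2.INTER_CUBIC)
cv2.imwrite('pics/a4.png',cv2.hconcat([r(a),r(b)]))
E
```

```text
time: 11.78
tcp_pos: [0.5381, -0.0362, 0.2496]
tool_rot: [-3.14, -0.108, 0.002]
contact_force: [-0.1, 0.1, 0.3]
grip_width: 0.005
grip_force: 0.0
time: 12.28
tcp_pos: [0.5364, -0.0327, 0.0884]
tool_rot: [-3.138, -0.114, 0.01]
contact_force: [0.1, -0.3, 0.9]
grip_width: -0.002
grip_force: 0.0
```

View pics/a4.png

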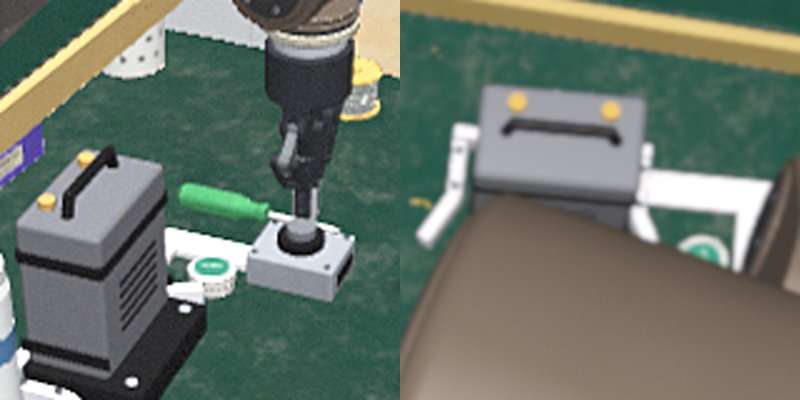

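The shut fingertips are right above the button (crop (305,220)), and the pack remains home and square. Press slowly.

```bash
python3 -m jog '[0.003,0,-0.005,0,0,0,0,-0.005,0,0,0,0,-0.003,0,0,0,0,0,0,0]'; python3 -m jog '[0,0,-0.003,0,0,0,0,-0.002,0,0,0,0,0,0,0]'
```

```text
time: 12.88
tcp_pos: [0.5414, -0.0336, 0.0786]
tool_rot: [3.139, 0.113, 0.002]
contact_force: [2.8, 1.8, 2.3]
grip_width: 0.001
grip_force: 1.4
time: 13.25
tcp_pos: [0.5414, -0.0336, 0.0748]
tool_rot: [3.139, 0.113, 0.003]
contact_force: [-3.5, 1.7, 21.9]
grip_width: 0.0
grip_force: 10.8
```

```bash
python3 -m jog '[0,0,-0.002,0,0,0,0,0,0,0,0,0,0,0,0]'
python3 - <<'E'
from workcell import vision
import cv2
cv2.imwrite('pics/a5.png',cv2.resize(vision.capture('scene')[150:230,320:400,::-1],(500,500),interpolation=cv2.INTER_CUBIC))
E
```

```text
time: 13.62
tcp_pos: [0.5415, -0.0337, 0.0744]
tool_rot: [3.139, 0.113, 0.005]
contact_force: [-8.7, 2.3, 42.9]
grip_width: -0.002
grip_force: 21.8
```

View pics/a5.png

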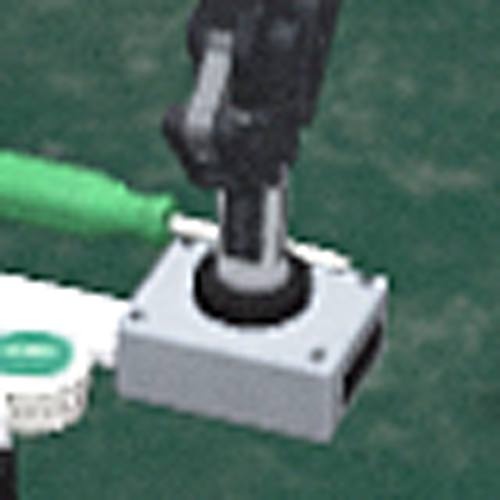

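The cap (crop (255,268)) is down level with its collar, and the tool stalled at 43 N, so it is bottomed. Release, retreat and check.

```bash
python3 -m jog '[0,0,0.01,0,0,0,0,0.03,0,0,0,0,0.05,0,0,0,0,0.05,0,0,0,0,0,0,0]'; python3 -m jog '[0,-0.06,0,0,0,0,-0.06,0,0,0,0,-0.06,0,0,0,0,-0.06,0,0,0,0,0,0,0,0]'; python3 -m jog '[0,0,0,0,0,0,0,0,0,0,0,0,0,0,0]';python3 m.py
python3 - <<'E'
from workcell import vision
import cv2
a=vision.capture('scene')[100:300,190:390,::-1];b=vision.capture('top')[110:310,260:460,::-1]
r=lambda i:cv2.resize(i,(400,400),interpolation=cv2.INTER_CUBIC)
cv2.imwrite('pics/a6.png',cv2.hconcat([r(a),r(b)]))
E
```

```text
time: 14.3
tcp_pos: [0.5417, -0.0338, 0.2143]
tool_rot: [3.138, 0.113, 0.008]
contact_force: [-0.4, 0.6, -0.0]
grip_width: 0.001
grip_force: 0.0
time: 14.92
tcp_pos: [0.54, -0.2771, 0.2092]
tool_rot: [-3.139, -0.106, 0.003]
contact_force: [0.5, -0.7, -0.2]
grip_width: -0.001
grip_force: 0.0
time: 15.3
tcp_pos: [0.5411, -0.2725, 0.2113]
tool_rot: [-3.139, -0.115, 0.0]
contact_force: [-0.2, 1.0, 0.1]
grip_width: -0.001
grip_force: 0.0
dots [[326.5 150.7]
 [363.7 154.1]]
dots in dock frame [[ 0.0388  0.0325]
 [ 0.039  -0.0377]] gap 0.07021854021224677 yaw rel 0.0032583728382485936
tcp in dock [-0.11432909 -0.4250133 ]
```

View pics/a6.png

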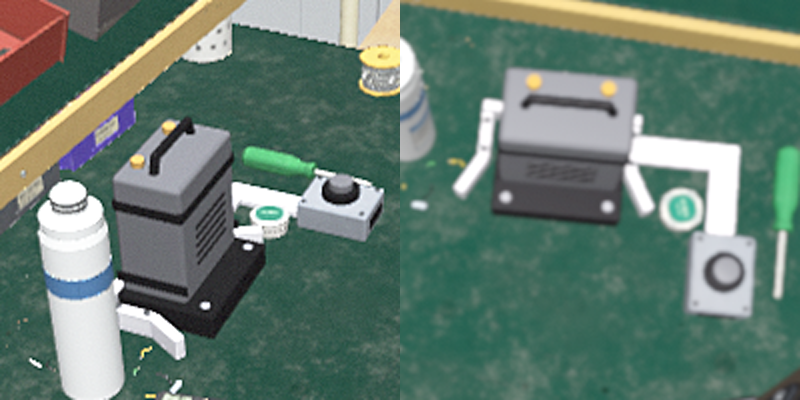

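The pack is home and square, the button at crop (340,187) is up again, the bystanders are in place and the robot is clear.

```bash
python3 -c "from workcell import order;print(order.sign_off())"
```

```text
the job is handed in; nothing more can be done
None
```

The pack is home and square against the dock's back stop, the start button was pressed to its stop and is up again, the bystanders I could see are in place, and the job is handed in; sign-off returned no verdict.

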